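# Press the proud pen barrel home in its rack

## Task

One of the pen barrels standing in the blue rack has not gone fully down and stands proud of the rest. Put the closed fingertips on its top and press it gently straight down until it is fully home, level with the others, then draw the hand well clear. Do not pinch or lift it, and touch none of the other barrels nor anything else on the bench.

Things in the scene. Friction and masses are not known exactly. Their poses are not given: they have to be found in the camera images.
- proud_pen: the barrel standing proud: 16 mm diameter, 100 mm long, navy with its lower 42 mm bare metal (hidden in the hole when home), flat-ended brass neck on top, 10 mm diameter, 13 mm tall. Origin: centre of its lower end, z up. Slides only up and down in its hole and starts 18 to 28 mm too high. Home, the origin is 8 mm above the rack's origin
- proud_pen_top (a point): centre of the flat top of the proud barrel's brass neck, where it is pressed. Home, it is 121 mm above the bench, like all the others' tops. The barrel is tight: it takes about 3 N to slide, moves with the fingertip, stops firmly on the hole's floor and stays where it is left
- rack: blue block fast on the bench, 124 (x) x 164 (y) mm, 50 mm high, foot flange 134 x 174 x 8 mm. Origin: centre of its underside, on the bench, z up. 12 blind holes 17.5 mm in diameter, floors 8 mm above the bench, rows at x = -40, 0, 40 mm, y = -60, -20, 20, 60 mm. Nine hold barrels, three are empty. All round it stands fixed gear up to 150 mm high
- pen1: a seated pen barrel, same make, standing loosely in its hole of the rack, top 121 mm above the bench, to be left alone. Origin: centre of its lower end face, z up
- pen2: a seated pen barrel, same make, standing loosely in its hole of the rack, top 121 mm above the bench, to be left alone. Origin: centre of its lower end face, z up
- pen3: a seated pen barrel, same make, standing loosely in its hole of the rack, top 121 mm above the bench, to be left alone. Origin: centre of its lower end face, z up
- pen4: a seated pen barrel, same make, standing loosely in its hole of the rack, top 121 mm above the bench, to be left alone. Origin: centre of its lower end face, z up
- pen5: a seated pen barrel, same make, standing loosely in its hole of the rack, top 121 mm above the bench, to be left alone. Origin: centre of its lower end face, z up
- pen6: a seated pen barrel, same make, standing loosely in its hole of the rack, top 121 mm above the bench, to be left alone. Origin: centre of its lower end face, z up
- pen7: a seated pen barrel, same make, standing loosely in its hole of the rack, top 121 mm above the bench, to be left alone. Origin: centre of its lower end face, z up
- pen8: a seated pen barrel, same make, standing loosely in its hole of the rack, top 121 mm above the bench, to be left alone. Origin: centre of its lower end face, z up
- capped_pen: a finished capped navy pen lying on the bench on the robot's side of the rack, 135 mm long, 17 mm thick, loose. Origin: under its middle, x along it
- ring_gauge: a steel ring, 40 mm outside, 12 mm high, lying loose on the bench beside the rack. Origin: centre of its underside
- driver: a screwdriver with yellow handle, 160 mm long, lying loose beyond the rack. Origin: under its middle, x along it

How it is judged:
By the outcome, as a careful person would: the job done as asked, in the order asked, and still so for the second after the job is handed in, with the robot touching nothing.
It also fails if it takes over 27 s, if anything falls off the work surface, if the arm or the gripper's body presses on something with over 40 N, if the wrist force passes 120 N, or if a joint passes its speed limit or range.

## Robot

A 7-joint arm with a two-finger parallel gripper is mounted at the origin on the work surface. World frame = base frame: x ahead of the robot, y to its left, z up, the work surface at z = 0. Lengths are in m, angles in degrees, forces in N, time in s.
With the tool pointing down it reaches from about 0.4 to 0.85 m from the base axis. Payload 4.4 kg.
Tool frame: the origin (TCP) lies between the finger pads, 19 mm behind the fingertips; this is the grasp point; z points along the fingers, y is the line along which they close (so a half turn about z gives the same grasp; the last joint's range is limited). The gripper opens to 94 mm and grips with 3 to 60 N. Pads are 16 mm wide; open, the fingers measure 119 mm over their backs; the gripper's body (75 mm by 177 mm) begins 78 mm behind the grasp point.
Start: joints at [-76.593, 36.005, 2.206, 86.941, -1.547, 57.084, -1.146], TCP at [0.192, 0.621, 0.224] pointing down, gripper open.
Joint ranges: [-175.42, 175.42], [-21.48, 121.26], [-71.46, 75.88], [10.55, 141.38], [-63.04, 243.04], [13.31, 113.54], [-168.57, 168.57]. Speed limits (degrees/s): [147.25, 147.25, 180, 180, 180, 180, 180].

## Interface

Orientations are given as a 3x3 rotation matrix whose columns are the frame's x, y, z axes.
In Python, from bench import telemetry, imaging, close_job gives the robot as it stands.
- The arm moves only by the shell command python3 -m handwheel 'ROWS'. ROWS is text: rows parted by semicolons, each of 5 numbers parted by spaces: the opening, from -1 (shut) to 1 (fully open), then the shift along the tool's x, y, z in units of 0.03 m (1.0 is 0.03 m), then the turn about the tool's z in units of 5 degrees (1.0 is 5 degrees). A call has 1 to 20 rows; each row shifts and turns the commanded pose from where the row before left it, along the tool's axes as they then stand; what a row does not reach is not made up. A row lasts 1/8 s, in which the tool goes at most 62.5 mm and 10.7 degrees, less where a joint would pass 70% of its speed; a pose out of reach is approached as far as the arm can. A call with a number of a shift or a turn outside -1 to 1 is refused whole. A call with a gripper value outside its range is refused whole. The fingers move at their own pace and stop on an object; the grip force is fixed at half the most. Time passes only in rows, so rows that do not move let the fingers close. It gives the time, the measured TCP pose, the force, the opening and the grip force at its end, in the units of the state.
- telemetry.observe(): the state, without advancing time (a new reading comes with each control period).
- imaging.read_camera(name): name is "side" or "top"; returns the picture (420x560x3 uint8, red, green, blue); there is no depth.
- imaging.camera_info(name): a dict with "K" (3x3 intrinsics, pixels), "D" ([k1, k2, p1, p2, k3] as OpenCV has them; the pictures are not rectified), "position" and "orientation" of the camera in the world. Camera axes: x right, y up, looking along -z (the intrinsics and any distortion apply to the point x, -y, -z); pixel columns grow to the right and rows downward; lengths in m; the calibration is good to about 2 mm. A picture is of the moment at which its call begins. camera_info takes no time and is no camera call.
- close_job(): hands the job in; it is judged then, once.
The state is a dict: "t": time; "joint_pos": joint angles; "dq": joint speeds; "effort": joint torques, N m; "eef_pos": TCP position; "tool_rot": TCP orientation; "force": force on the tool from outside, world axes, zero at the start; "ft_torque": the same for the moment, N m; "finger_gap": finger opening in m; "finger_force": force on a finger pad.
Only numpy, scipy, OpenCV 4.12 (cv2) and the standard library are available. Lean on these libraries where they do the work, as an engineer would, in place of code of your own. Each camera call takes 0.05 s, during which the arm holds its last target. There are 200 camera calls.

## Working session

There is one attempt and no reset: what is moved stays moved. The work goes in short steps, Python scripts to look and compute and a shell command to move; the robot and the scene stay as the last step left them, time stands still between calls to the robot, and variables do not carry over. Pictures are saved under pics/ and viewed, at most 10 in all, crops included, and the job is handed in when it is done.

```bash
mkdir -p pics; python3 - <<'E'
from bench import telemetry, imaging
import cv2,numpy as np
s=telemetry.observe(); print(s['t'],s['eef_pos'],np.round(s['tool_rot'],3),s['finger_gap'],s['force'])
for n in('side','top'):
    i=imaging.camera_info(n); print(n,i)
    cv2.imwrite(f'pics/{n}0.png',imaging.read_camera(n)[:,:,::-1])
E
```

```text
0.0 [0.19172908 0.62040503 0.22337661] [[-0.955  0.295 -0.001]
 [ 0.295  0.955 -0.002]
 [-0.    -0.002 -1.   ]] 0.09391967479144905 [0.56325273 0.01758925 0.7141036 ]
side {'K': array([[537.76468186,   0.        , 282.40882473],
       [  0.        , 537.76468186, 204.83244045],
       [  0.        ,   0.        ,   1.        ]]), 'D': array([-0.02498267,  0.        ,  0.        ,  0.        ,  0.        ]), 'position': array([ 0.37503835, -0.50412872,  0.53268734]), 'orientation': array([[ 0.9538575 ,  0.18642674, -0.23537406],
       [-0.30000558,  0.55949113, -0.77263596],
       [-0.0123503 ,  0.80759814,  0.58960387]])}
top {'K': array([[468.25151811,   0.        , 283.7340692 ],
       [  0.        , 468.25151811, 209.81801176],
       [  0.        ,   0.        ,   1.        ]]), 'D': array([-0.11819962,  0.        ,  0.        ,  0.        ,  0.        ]), 'position': array([0.41023195, 0.05789452, 0.77713786]), 'orientation': array([[ 2.77761737e-02,  9.75021456e-01, -2.20367069e-01],
       [-9.99597382e-01,  2.83699144e-02, -4.70648119e-04],
       [ 5.79290285e-03,  2.20291418e-01,  9.75416902e-01]])}
```

View pics/side0.png

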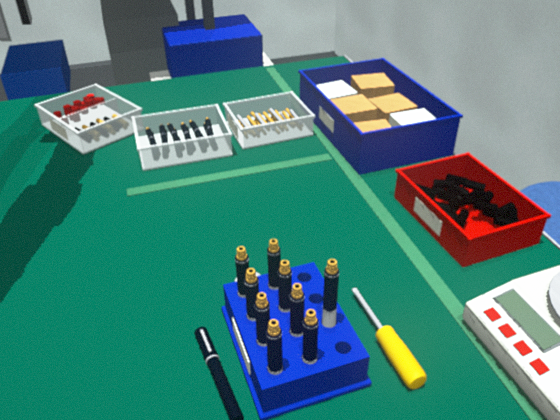

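View pics/top0.png

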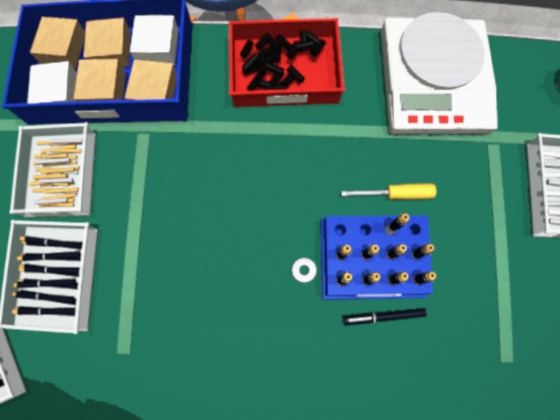

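The side view shows the proud barrel with its neck at about (332,265) and bare metal at about (330,318). In the top view its neck is at about (404,219), in the far row. Next I triangulate all the brass necks.

```bash
cat > h.py <<'E'
from bench import telemetry, imaging
import cv2,numpy as np
def P(n):
    i=imaging.camera_info(n); R=np.array(i['orientation'])@np.diag([1,-1,-1]); c=np.array(i['position'])
    return i['K'],i['D'],R,c
def ray(n,uv):
    K,D,R,c=P(n); p=cv2.undistortPoints(np.array([[uv]],float),K,D)[0,0]
    d=R@np.array([p[0],p[1],1]); return c,d/np.linalg.norm(d)
def tri(a,b):
    c1,d1=ray('side',a); c2,d2=ray('top',b)
    t=np.linalg.lstsq(np.c_[d1,-d2],c2-c1,rcond=None)[0]
    p,q=c1+t[0]*d1,c2+t[1]*d2; return (p+q)/2,np.linalg.norm(p-q)
def proj(n,X):
    K,D,R,c=P(n); return cv2.projectPoints(np.array([X],float),cv2.Rodrigues(R.T)[0],-R.T@c,K,D)[0][0,0]
def brass(img,box):
    h=cv2.cvtColor(img,cv2.COLOR_RGB2HSV); m=cv2.inRange(h,(10,90,70),(28,255,255))
    x0,y0,x1,y1=box; k=np.zeros_like(m); k[y0:y1,x0:x1]=m[y0:y1,x0:x1]
    n,l,s,c=cv2.connectedComponentsWithStats(k)
    return [(c[j],s[j]) for j in range(1,n) if s[j][4]>15]
BOX={'side':(225,230,345,350),'top':(325,205,445,290)}
E
python3 - <<'E'
from h import *
B={n:brass(cv2.imread(f'pics/{n}0.png')[:,:,::-1],BOX[n]) for n in BOX}
for n in B: print(n,[(np.round(c,1).tolist(),s.tolist()) for c,s in B[n]])
for c,s in B['side']:
    r=[(tri(c,d),d) for d,_ in B['top']]
    for (p,e),d in r:
        if e<.006 and .09<p[2]<.16: print(c.round(1),d.round(1),p.round(4),round(e,4))
E
```

```text
side [([273.2, 245.8], [268, 239, 11, 14, 121]), ([240.9, 253.4], [236, 246, 11, 15, 129]), ([331.6, 266.8], [326, 259, 12, 16, 145]), ([284.0, 267.1], [279, 260, 11, 15, 138]), ([250.2, 275.4], [245, 268, 12, 16, 151]), ([296.6, 291.4], [291, 284, 12, 15, 134]), ([260.9, 300.2], [255, 293, 13, 15, 154]), ([310.3, 317.7], [304, 310, 13, 15, 143]), ([272.9, 327.8], [267, 320, 13, 16, 162])]
top [([403.1, 218.2], [398, 214, 10, 10, 72]), ([345.6, 249.2], [341, 245, 10, 9, 66]), ([373.4, 249.0], [369, 245, 9, 9, 61]), ([400.7, 248.7], [396, 245, 10, 9, 66]), ([428.3, 248.3], [424, 244, 10, 9, 70]), ([346.7, 277.0], [343, 273, 9, 9, 63]), ([374.5, 276.9], [370, 273, 10, 9, 66]), ([402.2, 276.6], [398, 273, 10, 8, 67]), ([429.9, 275.9], [425, 272, 11, 9, 77])]
[273.2 245.8] [345.6 249.2] [ 0.5058 -0.0319  0.1145] 0.0018
[273.2 245.8] [373.4 249. ] [ 0.4995 -0.0656  0.1445] 0.0045
[240.9 253.4] [346.7 277. ] [ 0.4659 -0.0334  0.1149] 0.0013
[240.9 253.4] [374.5 276.9] [ 0.4619 -0.0669  0.1446] 0.0037
[331.6 266.8] [403.1 218.2] [ 0.5484 -0.1104  0.1371] 0.0016
[284.  267.1] [373.4 249. ] [ 0.5068 -0.0719  0.1149] 0.0014
[284.  267.1] [400.7 248.7] [ 0.5005 -0.1031  0.1453] 0.0051
[250.2 275.4] [374.5 276.9] [ 0.4668 -0.073   0.1149] 0.0011
[250.2 275.4] [402.2 276.6] [ 0.4628 -0.1045  0.1455] 0.0042
[296.6 291.4] [400.7 248.7] [ 0.5084 -0.1118  0.1138] 0.0014
[296.6 291.4] [428.3 248.3] [ 0.5017 -0.1417  0.1459] 0.0055
[260.9 300.2] [402.2 276.6] [ 0.4681 -0.1129  0.1145] 0.0012
[260.9 300.2] [429.9 275.9] [ 0.4641 -0.1427  0.1464] 0.0048
[310.3 317.7] [428.3 248.3] [ 0.5097 -0.1522  0.1146] 0.0012
[272.9 327.8] [429.9 275.9] [ 0.4696 -0.1532  0.1146] 0.0007
```

Triangulation puts the proud neck at (0.5485, -0.111). That agrees with the rack grid extended from its neighbours, which gives (0.5487, -0.1107). It stands 22.5 mm proud, with its top at about 0.1435. I'll shut the fingers and travel there at the current height.

```bash
python3 -m handwheel '-1 -0.7 -0.75 0 0;-1 -0.7 -0.75 0 0;-1 -0.7 -0.75 0 0;-1 -0.7 -0.75 0 0;-1 -0.7 -0.75 0 0;-1 -0.7 -0.75 0 0;-1 -0.7 -0.75 0 0;-1 -0.7 -0.75 0 0;-1 -0.7 -0.75 0 0;-1 -0.7 -0.75 0 0;-1 -0.7 -0.75 0 0;-1 -0.7 -0.75 0 0;-1 -0.7 -0.75 0 0;-1 -0.7 -0.75 0 0;-1 -0.7 -0.75 0 0;-1 -0.7 -0.75 0 0;-1 -0.7 -0.75 0 0;-1 -0.7 -0.75 0 0;-1 -0.7 -0.75 0 0;-1 0 0 0 0'
cat >> h.py <<'E'
def togo(T):
    s=telemetry.observe(); R=np.array(s['tool_rot']); p=np.array(s['eef_pos'])
    print('t',s['t'],'eef',p.round(4),'F',np.round(s['force'],2),'gap',round(s['finger_gap'],4),'togo units',(R.T@(np.array(T)-p)/.03).round(3), 'R',R.round(3).tolist())
E
python3 -c "
from h import *
togo([.5485,-.1108,.2])"
```

```text
t: 2.6
eef_pos: [0.4475, 0.0926, 0.2241]
tool_rot: [[-0.954, 0.3, -0.0], [0.3, 0.954, -0.001], [-0.0, -0.001, -1.0]]
force: [-0.5, -0.3, 0.0]
finger_gap: 0.0008
finger_force: 0.0
t 2.6 eef [0.4475 0.0926 0.2241] F [-0.53 -0.29  0.  ] gap 0.0008 togo units [-5.246 -5.459  0.809] R [[-0.954, 0.3, -0.0], [0.3, 0.954, -0.001], [-0.0, -0.001, -1.0]]
```

```bash
python3 -m handwheel '-1 -0.65 -0.68 0 0;-1 -0.65 -0.68 0 0;-1 -0.65 -0.68 0 0;-1 -0.65 -0.68 0 0;-1 -0.65 -0.68 0 0;-1 -0.65 -0.68 0 0;-1 -0.65 -0.68 0 0;-1 -0.65 -0.68 0 0;-1 0 0 0.4 0;-1 0 0 0.4 0;-1 0 0 0 0;-1 0 0 0 0'
python3 - <<'E'
from h import *
togo([.5485,-.1108,.1625])
a=imaging.read_camera('side');b=imaging.read_camera('top')
f=lambda i,x,y:cv2.resize(i[y:y+130,x:x+130],None,fx=3,fy=3,interpolation=2)
cv2.imwrite('pics/c1.png',np.hstack([f(a,265,190),f(b,340,155)])[:,:,::-1])
s=telemetry.observe(); R=np.array(s['tool_rot']);tip=np.array(s['eef_pos'])+R[:,2]*.019
for n in('side','top'): print(n,'tip',proj(n,tip),'neck top',proj(n,[.5485,-.1108,.1435]))
E
```

```text
t: 4.1
eef_pos: [0.5476, -0.1061, 0.2002]
tool_rot: [[-0.956, 0.294, -0.0], [0.294, 0.956, 0.0], [0.001, 0.0, -1.0]]
force: [0.2, -0.3, -0.4]
finger_gap: 0.0007
finger_force: 0.0
t 4.1 eef [ 0.5476 -0.1061  0.2002] F [ 0.19 -0.26 -0.4 ] gap 0.0007 togo units [-0.076 -0.139  1.256] R [[-0.956, 0.294, -0.0], [0.294, 0.956, 0.0], [0.001, 0.0, -1.0]]
side tip [330.85596966 232.89688842] neck top [331.33207595 262.78116132]
top tip [408.99338756 211.0589577 ] neck top [404.64393467 216.66339758]
```

View pics/c1.png

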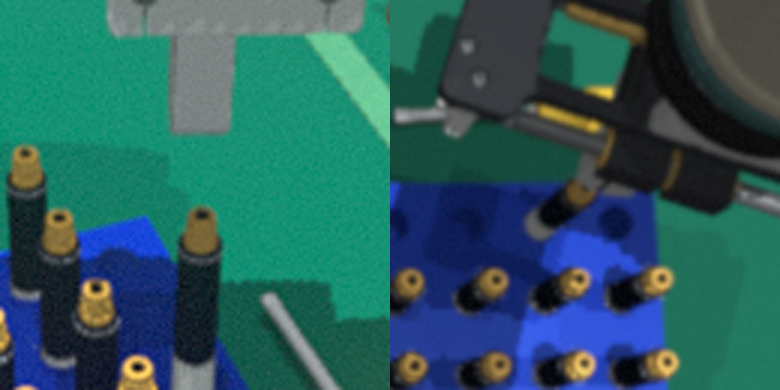

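The crop shows the fingertip bottom at side pixel (332,234), against a predicted (331,233). The neck top is below it at about (332,261). I'll correct x and y, then lower to just above the neck.

```bash
python3 -m handwheel '-1 -0.076 -0.14 0 0;-1 0 0 0.3 0;-1 0 0 0.3 0;-1 0 0 0.3 0;-1 0 0 0.1 0;-1 0 0 0 0;-1 0 0 0 0'
python3 - <<'E'
from h import *
togo([.5485,-.1108,.1400])
a=imaging.read_camera('side')
cv2.imwrite('pics/c2.png',cv2.resize(a[210:340,265:395],None,fx=4,fy=4,interpolation=2)[:,:,::-1])
E
```

```text
t: 5.08
eef_pos: [0.5489, -0.112, 0.1705]
tool_rot: [[-0.955, 0.295, 0.0], [0.295, 0.955, -0.0], [-0.001, 0.0, -1.0]]
force: [-0.1, -0.2, 0.8]
finger_gap: 0.0003
finger_force: 0.0
t 5.075 eef [ 0.5489 -0.112   0.1705] F [-0.1  -0.24  0.84] gap 0.0003 togo units [0.024 0.033 1.016] R [[-0.955, 0.295, 0.0], [0.295, 0.955, -0.0], [-0.001, 0.0, -1.0]]
```

View pics/c2.png

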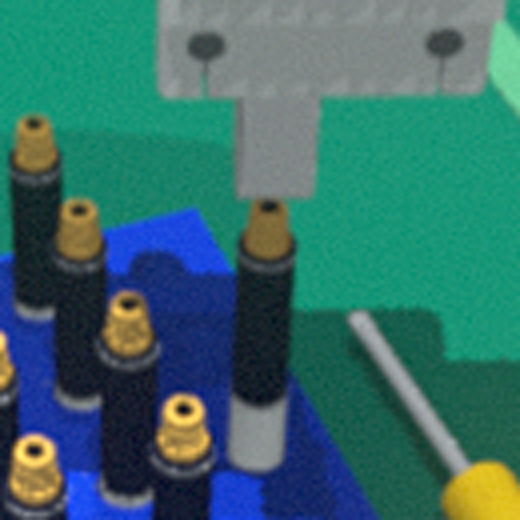

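The fingertips are centred just above the neck at (332,260), so I press down slowly.

```bash
python3 -m handwheel '-1 0.024 0.033 0.05 0;-1 0 0 0.08 0;-1 0 0 0.08 0;-1 0 0 0.06 0;-1 0 0 0.06 0;-1 0 0 0.06 0;-1 0 0 0 0'; python3 -m handwheel '-1 0 0 0.06 0;-1 0 0 0.06 0;-1 0 0 0.06 0;-1 0 0 0.06 0;-1 0 0 0.06 0;-1 0 0 0.06 0;-1 0 0 0 0;-1 0 0 0 0'
```

```text
t: 6.0
eef_pos: [0.5482, -0.1108, 0.1584]
tool_rot: [[-0.955, 0.295, -0.0], [0.295, 0.955, 0.0], [0.0, -0.0, -1.0]]
force: [-1.0, -0.3, 0.7]
finger_gap: 0.0001
finger_force: 0.4
t: 7.0
eef_pos: [0.5483, -0.1108, 0.1475]
tool_rot: [[-0.955, 0.295, 0.0], [0.295, 0.955, -0.0], [-0.0, -0.0, -1.0]]
force: [0.3, -0.8, -0.9]
finger_gap: 0.0004
finger_force: 0.0
```

```bash
python3 -m handwheel '-1 0 0 0.05 0;-1 0 0 0.05 0'; python3 -m handwheel '-1 0 0 0.05 0;-1 0 0 0 0'
python3 - <<'E'
from h import *
togo([.5485,-.1108,.1400])
a=imaging.read_camera('side')
cv2.imwrite('pics/c3.png',cv2.resize(a[210:340,265:395],None,fx=4,fy=4,interpolation=2)[:,:,::-1])
E
```

```text
t: 7.25
eef_pos: [0.5484, -0.1108, 0.1449]
tool_rot: [[-0.955, 0.295, 0.0], [0.295, 0.955, -0.0], [-0.0, 0.0, -1.0]]
force: [0.4, -0.0, 2.6]
finger_gap: 0.0007
finger_force: 1.3
t: 7.5
eef_pos: [0.5484, -0.1108, 0.1431]
tool_rot: [[-0.955, 0.295, 0.0], [0.295, 0.955, -0.0], [-0.0, 0.0, -1.0]]
force: [1.0, -0.5, -0.0]
finger_gap: 0.0004
finger_force: 0.5
t 7.5 eef [ 0.5484 -0.1108  0.1431] F [ 1.04 -0.46 -0.03] gap 0.0004 togo units [-0.003  0.001  0.104] R [[-0.955, 0.295, 0.0], [0.295, 0.955, -0.0], [-0.0, 0.0, -1.0]]
```

View pics/c3.png

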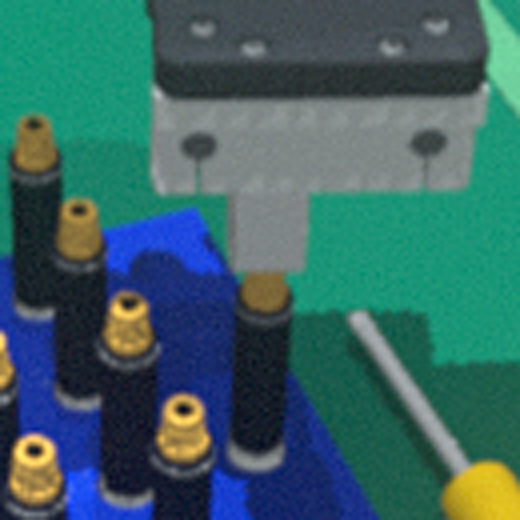

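The barrel is going down: the fingertip is on the neck at about (331,277) and only a sliver of metal still shows. I'll continue in small steps until it stops firmly on the floor.

```bash
python3 -m handwheel '-1 0 0 0.04 0;-1 0 0 0.03 0'; python3 -m handwheel '-1 0 0 0.03 0;-1 0 0 0 0'; python3 -m handwheel '-1 0 0 0.03 0;-1 0 0 0 0'
```

```text
t: 7.8
eef_pos: [0.5484, -0.1108, 0.1412]
tool_rot: [[-0.955, 0.295, 0.0], [0.295, 0.955, -0.0], [-0.0, 0.0, -1.0]]
force: [-0.3, -0.5, 3.2]
finger_gap: 0.0005
finger_force: 1.3
t: 8.05
eef_pos: [0.5484, -0.1108, 0.1402]
tool_rot: [[-0.955, 0.295, 0.0], [0.295, 0.955, -0.0], [-0.0, 0.0, -1.0]]
force: [0.7, 0.1, 1.8]
finger_gap: 0.0002
finger_force: 0.7
t: 8.3
eef_pos: [0.5485, -0.1108, 0.14]
tool_rot: [[-0.955, 0.295, 0.001], [0.295, 0.955, 0.0], [-0.001, 0.0, -1.0]]
force: [-0.6, 0.4, 7.1]
finger_gap: 0.0006
finger_force: 3.6
```

```bash
python3 -m handwheel '-1 0 0 0.03 0;-1 0 0 0 0'; python3 -m handwheel '-1 0 0 -0.1 0;-1 0 0 -0.3 0;-1 0 0 -0.8 0;-1 0 0 -0.8 0;-1 0 0 -0.8 0;-1 0.6 0.7 -0.5 0;-1 0.7 0.75 0 0;-1 0.7 0.75 0 0;-1 0.7 0.75 0 0;-1 0.7 0.75 0 0;-1 0.7 0.75 0 0;-1 0.7 0.75 0 0;-1 0.7 0.75 0 0;-1 0 0 0 0;-1 0 0 0 0'
python3 - <<'E'
from h import *
I={n:imaging.read_camera(n) for n in BOX}
B={n:brass(I[n],BOX[n]) for n in BOX}
for c,s in B['side']:
    for d,_ in B['top']:
        p,e=tri(c,d)
        if e<.003 and .09<p[2]<.16: print(c.round(1),d.round(1),p.round(4),round(e,4))
cv2.imwrite('pics/c4.png',I['side'][:,:,::-1])
E
```

```text
t: 8.55
eef_pos: [0.5486, -0.1108, 0.1399]
tool_rot: [[-0.955, 0.295, 0.001], [0.295, 0.955, 0.0], [-0.001, 0.0, -1.0]]
force: [-2.1, -0.4, 13.3]
finger_gap: 0.0006
finger_force: 6.5
t: 10.42
eef_pos: [0.4437, 0.1077, 0.2376]
tool_rot: [[-0.955, 0.296, 0.0], [0.296, 0.955, -0.001], [-0.001, -0.0, -1.0]]
force: [-0.2, 0.7, -0.5]
finger_gap: 0.0003
finger_force: 0.0
[273.1 245.6] [345.6 249.2] [ 0.5057 -0.0319  0.1148] 0.0017
[241. 253.] [346.7 277. ] [ 0.4659 -0.0334  0.1154] 0.0015
[284.1 267.1] [373.4 249. ] [ 0.5068 -0.0719  0.1149] 0.0014
[250.3 275.1] [374.5 276.9] [ 0.4669 -0.073   0.1153] 0.0013
[330.8 282. ] [399.  221.8] [ 0.5482 -0.1103  0.1143] 0.0023
[296.5 291.4] [400.7 248.6] [ 0.5084 -0.1118  0.114 ] 0.0012
[261.  300.2] [402.2 276.5] [ 0.4682 -0.1129  0.1145] 0.0011
[310.3 317.6] [428.4 248.3] [ 0.5096 -0.1523  0.1147] 0.0011
[272.9 327.8] [429.9 275.9] [ 0.4696 -0.1532  0.1146] 0.0008
```

View pics/c4.png

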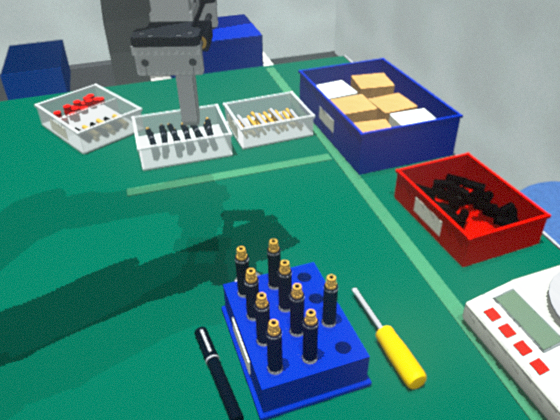

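The picture shows the barrel at (331,282), level with the others at 0.114, and none of the other barrels has moved. The hand is well clear.

```bash
python3 -c "
from bench import close_job
print(close_job())"
```

```text
the job is handed in; nothing more can be done
None
```

The proud barrel is pressed fully home and measures level with the others, the other barrels did not move, the hand is well clear, and the job was handed in at about 10.5 s.

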